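# Locate a fixture plate on its two pins and swing the hold-down strap over it

### The arm

A 7-joint arm with a two-finger parallel gripper is mounted at the origin on a cart in front of the work surface, level with it; the furniture and walls round the work are solid. World frame = base frame: x ahead of the robot, y to its left, z up, the work surface at z = 0. Lengths are in m, angles in rad, forces in N, time in s.
With the tool pointing down it reaches from about 0.425 to 0.825 m from the base axis. Payload 3.6 kg.
Tool frame: the origin (TCP) lies at the very end of the fingers, on their centre line; the grasp point (between the pads) lies 19 mm behind it (ctrl.tcp_to_grasp is the distance from the TCP to the grasp point, in m); z points along the fingers, y is the line along which they close (so a half turn about z gives the same grasp; the last joint's range is limited). The gripper opens to 93 mm and grips with 3 to 60 N. Pads are 15 mm wide; open, the fingers measure 128 mm over their backs; the gripper's body (75 mm by 188 mm) begins 65 mm behind the grasp point.
Start: joints at [-1.2, 0.615, -0.013, 1.423, 0.008, 1.103, -0.04], TCP at [0.251, 0.599, 0.219] pointing down, gripper open.
Joint ranges: [-3.12, 3.12], [-0.3, 2.06], [-1.34, 1.32], [0.26, 2.42], [-1.36, 4.5], [0.01, 1.98], [-2.84, 2.84]. Speed limits (rad/s): [2.79, 2.79, 3.14, 3.14, 3.14, 3.14, 3.14].

### API

Orientations are given as a unit quaternion [w, x, y, z].
In Python, from bench import ctrl, planner, read_camera, camera_model, get_clock, get_joints, get_joint_vel, get_tau, get_tcp_pos, get_orientation, get_wrist_force, get_torque, get_width, get_grip_force gives the robot as it stands. Calls block until the motion is done:
- ctrl.goto(position, orientation): joint-space move of the TCP to a pose.
- ctrl.line_to(position, speed=0.15, ori=None, threshold=None): straight line of the TCP; ori=None keeps the orientation; speed is the mean speed in m/s. With threshold (N) it stops when the force on the tool has changed by that much, and returns True; else False.
- ctrl.move_j(angles): joint-space move.
- ctrl.set_gripper(opening, squeeze=None): finger opening in m; squeeze is the grip in N (None keeps the last); returns when the fingers have stopped.
- ctrl.dwell(seconds).
- planner.solve_ik(position, orientation): joint angles nearest the present ones, or None.
- read_camera(name): name is "scene" or "top" or "wrist"; returns (picture, depth): 400x640x3 uint8, red, green, blue; 400x640 float32, m along the optical axis (not along the pixel's ray), 0 where there is no reading.
- camera_model(name): a dict with "fx", "fy", "cx", "cy" (pixels), "D" ([k1, k2, p1, p2, k3] as OpenCV has them; the pictures are not rectified), "R" (3x3) and "t" (3): a world point X has camera coordinates R X + t. Camera axes: x right, y down, z forward; pixel columns grow to the right and rows downward; lengths in m; the calibration is good to about 2 mm. A picture is of the moment at which its call begins: read the wrist's pose just before it. camera_model takes no time and is no camera call; for the wrist camera it gives the pose at the moment of the call.
A pose or a line that the arm cannot do raises ctrl.PlanningError and nothing moves.
- ctrl.job_done(): hands the job in; it is judged then, once.
Readings, each from a call of its own:
- get_clock(): time.
- get_joints(): joint angles.
- get_joint_vel(): joint speeds.
- get_tau(): joint torques, N m.
- get_tcp_pos(): TCP position.
- get_orientation(): TCP orientation.
- get_wrist_force(): force on the tool from outside, world axes, zero at the start.
- get_torque(): the same for the moment, N m.
- get_width(): finger opening in m.
- get_grip_force(): force on a finger pad.
Only numpy, scipy, OpenCV 4.12 (cv2) and the standard library are available. Lean on these libraries where they do the work, as an engineer would, in place of code of your own. Each camera call takes 0.05 s, during which the arm holds its last target. There are 200 camera calls.

### The job

The fixture plate with the clamped flange was laid down a little too near and too far to the right, so its far side is riding on the two locating pins of the dark subplate. With the fingertips nudge the plate sideways over the subplate until its round hole and its slot drop over the pins and it lies flat, then push the swing strap by its stud round over the plate's far edge as far as it goes. Do not lift or carry the plate, and leave the other things where they are.

Things in the scene. Friction and masses are not known exactly. Their poses are not given: they have to be found in the camera images.
- subplate: dark steel base plate 168 x 210 x 12 mm (x, y, z), bolted to the granite. Origin: centre of its underside, on the granite. Its x axis points to the far side (away from the robot), y to the left, z up; it may be turned up to 0.3 rad about z. All 'subplate frame' values are in mm in this frame.
- fixture_plate: loose aluminium plate 100 x 140 x 12 mm (x, y, z), 0.6 kg, with a flange and two toe clamps (x -41 to 17, y +-54) standing 24 mm above its top. Origin: centre of its underside. Starts 1 to 7 mm towards subplate -x, 14 to 21 mm towards -y, turned up to 0.09 rad, far side 8 mm up on the pins, near lower edge on the subplate. Located: origin at subplate frame (0, 0, 12), axes parallel.
- round_hole (a point): centre of the round hole, diameter 10 mm, at the plate's underside; in the plate's frame (30, 42, 0) mm. Goes over the left pin.
- slot (a point): centre of the slot, 10 mm wide (x) and 15 mm long (y), at the plate's underside; in the plate's frame (30, -42, 0) mm. Goes over the right pin.
- round_pin_tip (a point): tip of the left locating pin: 8 mm diameter, stands 8 mm out of the subplate, the upper 4 mm rounded to a bullet nose; subplate frame (30, 42, 20) mm.
- slot_pin_tip (a point): tip of the right locating pin, same shape; subplate frame (30, -42, 20) mm.
- swing_strap (a joint): angle (rad) of the flat hold-down strap on its upright pivot behind the plate's far edge. 0: points to subplate +y, along the far edge; starts at -0.45 to -0.1 (away from the plate); grows anticlockwise from above; stop at 1.57, pointing to -x over the plate. Light friction, stays put. 16 mm wide, 46 mm long, 26 to 32 mm above the granite: passes over the plate only when that is down.
- strap_stud (a point): middle of the upright finger stud on the strap, 36 mm from the pivot axis: 8 mm waist, 11 mm head, from 32 to 49 mm above the granite.
- strap_pivot (a point): on the strap's pivot axis; subplate frame (68, 0, 29) mm; screw head 13 mm wide up to 38 mm above the granite, post below it 18 to 24 mm wide.
- gauge_block: bystander: steel gauge block standing on edge, 19 x 36 x 30 mm, near side of the subplate, left; origin at its underside.
- brass_fitting: bystander: small upright brass hose fitting, 12 mm wide, 23 mm tall, near side of the subplate, right; origin at its underside.
- setting_ring: bystander: steel setting ring, 52 mm diameter, 18 mm tall, behind the subplate, right; origin at its underside.
- eye_loupe: bystander: black eye loupe, 34 mm wide, 30 mm tall, right of the subplate; origin at its underside.

How it is judged:
By the outcome, as a careful person would: the job done as asked, in the order asked, and still so for the second after the job is handed in, with the robot touching nothing.
It also fails if it takes over 64 s, if anything falls off the work surface, if the arm or the gripper's body presses on something with over 40 N, if the wrist force passes 120 N, or if a joint passes its speed limit or range.

## Working session

There is one attempt and no reset: what is moved stays moved. The work goes in short steps, each a Python script; the robot and the scene stay as the last script left them, time stands still between calls to the robot, and variables do not carry over. Pictures are saved under pics/ and viewed, at most 10 in all, crops included, and the job is handed in when it is done.

```bash
ls; mkdir -p pics
python3 - <<'E'
from bench import *
import cv2,numpy as np
for n in("top","scene"):
    p,d=read_camera(n); np.savez(f"{n}0.npz",p=p,d=d); cv2.imwrite(f"pics/{n}0.png",p[:,:,::-1])
    m=camera_model(n); print(n,{k:np.round(v,3).tolist() for k,v in m.items()})
print(get_clock(),get_orientation())
E
```

```text
pics
top {'fx': 383.398, 'fy': 383.398, 'cx': 319.59, 'cy': 195.947, 'D': [0.0, 0.0, 0.0, 0.0, 0.0], 'R': [[0.023, -1.0, -0.008], [-0.992, -0.022, -0.122], [0.122, 0.011, -0.992]], 't': [-0.188, 0.588, 0.837]}
scene {'fx': 502.039, 'fy': 502.039, 'cx': 312.318, 'cy': 201.908, 'D': [-0.006, 0.0, 0.0, 0.0, 0.0], 'R': [[0.559, -0.829, -0.016], [-0.51, -0.329, -0.795], [0.654, 0.453, -0.606]], 't': [-0.495, 0.287, 0.598]}
0.1 [-1.97375869e-04  1.97102014e-01  9.80382314e-01 -1.12899595e-03]
```

View pics/top0.png

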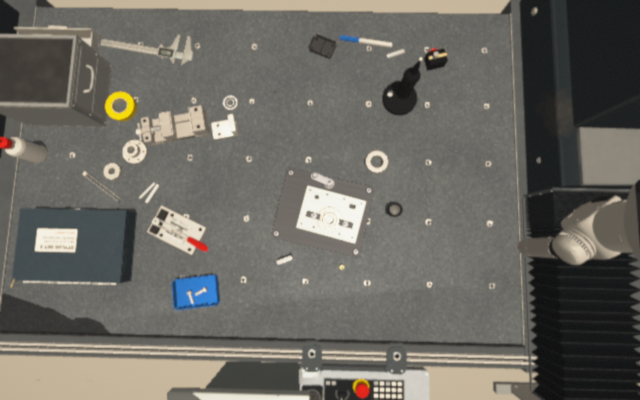

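View pics/scene0.png

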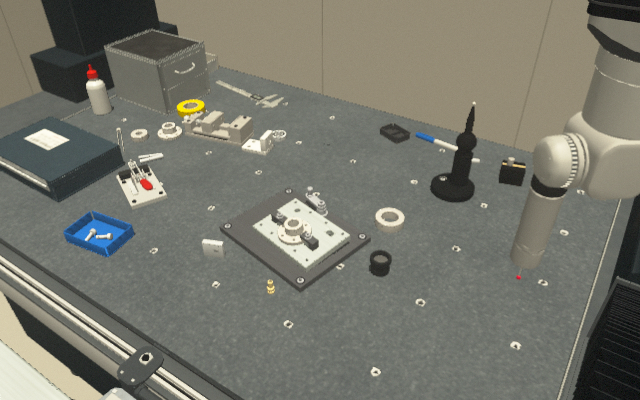

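The top view shows the subplate centred near (323,208) with its bright plate at (332,214). The strap is at (322,180), the ring at (376,161), the loupe at (394,210), the gauge block at (284,259) and the brass fitting at (341,267). The scene view agrees. Next I'll bring the wrist camera over the work for a closer measurement.

```bash
cat > h.py <<'E'
from bench import *
import cv2,numpy as np
from scipy.spatial.transform import Rotation as Ro
def ray(m,uv,z):
    K=np.array([[m["fx"],0,m["cx"]],[0,m["fy"],m["cy"]],[0,0,1]])
    n=cv2.undistortPoints(np.float64(uv).reshape(-1,1,2),K,np.float64(m["D"])).reshape(-1,2)
    R=np.array(m["R"]);t=np.array(m["t"]);C=-R.T@t
    d=np.c_[n,np.ones(len(n))]@R
    return C+d*((z-C[2])/d[:,2])[:,None]
def proj(m,X):
    K=np.array([[m["fx"],0,m["cx"]],[0,m["fy"],m["cy"]],[0,0,1]])
    return cv2.projectPoints(np.float64(X).reshape(-1,3),cv2.Rodrigues(np.array(m["R"]))[0],np.float64(m["t"]),K,np.float64(m["D"]))[0].reshape(-1,2)
def quat(yaw): # tool down, tool y axis at angle yaw+90deg from world x (tool x at yaw)
    q=(Ro.from_euler('z',yaw)*Ro.from_euler('x',np.pi)).as_quat(); return np.array([q[3],q[0],q[1],q[2]])
E
python3 - <<'E'
from h import *
m=camera_model("top")
print(ray(m,[(323,208),(332,214),(322,180)],0.02).round(3))
w=camera_model("wrist");R=np.array(w["R"]);C=-R.T@np.array(w["t"])
q=get_orientation();T=Ro.from_quat([q[1],q[2],q[3],q[0]]).as_matrix();p=np.array(get_tcp_pos())
print(p,"cam in tool",(T.T@(C-p)).round(3),"axes\n",(T.T@R.T).round(3),w["fx"],w["cx"],w["cy"],"tool axes\n",T.round(2))
for yaw in np.arange(-3,3.2,0.5):
    j=planner.solve_ik(np.array([.42,-.19,.3]),quat(yaw)); print(yaw,None if j is None else np.round(j,2))
E
```

```text
[[ 0.566 -0.183  0.02 ]
 [ 0.553 -0.204  0.02 ]
 [ 0.632 -0.179  0.02 ]]
[0.25095849 0.59883086 0.21761675] cam in tool [ 0.077 -0.001 -0.166] axes
 [[-0.    -0.962 -0.274]
 [ 1.    -0.     0.001]
 [-0.001 -0.274  0.962]] 337.8402460920217 320.3713396181174 195.0088071332816 tool axes
 [[-0.92  0.39 -0.  ]
 [ 0.39  0.92 -0.  ]
 [-0.   -0.   -1.  ]]
-3.0 [-0.1   0.27  0.62  1.82 -0.18  1.1   2.3 ]
-2.5 [-0.06  0.27  0.58  1.82 -0.16  1.1   2.78]
-2.0 [ 1.18  0.42 -1.14  1.79  0.41  1.2   2.62]
-1.5 [-0.41  0.4   1.14  1.83 -0.4   1.17 -2.21]
-1.0 [-0.41  0.4   1.14  1.83 -0.4   1.17 -1.71]
-0.5 [-0.41  0.4   1.14  1.83 -0.4   1.17 -1.21]
0.0 [-0.38  0.37  1.06  1.83 -0.36  1.15 -0.77]
0.5 [-0.38  0.37  1.06  1.83 -0.36  1.15 -0.27]
1.0 [-0.34  0.35  1.    1.83 -0.32  1.14  0.2 ]
1.5 [-0.29  0.32  0.9   1.83 -0.28  1.12  0.64]
2.0 [-0.24  0.31  0.82  1.83 -0.25  1.12  1.1 ]
2.5 [-0.21  0.3   0.78  1.83 -0.23  1.11  1.58]
3.0 [-0.12  0.28  0.65  1.82 -0.19  1.1   2.03]
```

Run:
```python
from h import *
th=-0.2;c=np.array([.566,-.183])
ctrl.goto(np.array([*(c-0.065*np.array([np.cos(th),np.sin(th)])),.17]),quat(np.pi+th-2*np.pi if False else np.pi+th))
m=camera_model("wrist");p,d=read_camera("wrist")
np.savez("w1.npz",p=p,d=d,**{k:np.array(v) for k,v in m.items()}); cv2.imwrite("pics/w1.png",p[:,:,::-1]);print(get_clock(),get_joints().round(2) if hasattr(get_joints(),'round') else get_joints())
```

```text
3.0 [ 0.13  0.49  0.23  1.84 -0.15  0.83  1.8 ]
```

View pics/w1.png

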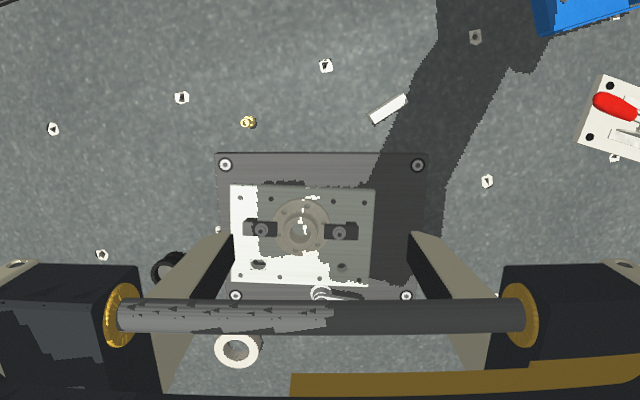

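The wrist camera sees the plate with its near side at the top of the image: plate corners near (230,185), (375,190) and (362,285). The fingers hide the far side around row 295, so I'll turn the wrist by π and look again.

Run:
```python
from h import *
th=-0.2;c=np.array([.566,-.183])
ctrl.goto(np.array([*(c-0.095*np.array([np.cos(th),np.sin(th)])),.17]),quat(th))
m=camera_model("wrist");p,d=read_camera("wrist")
np.savez("w2.npz",p=p,d=d,**{k:np.array(v) for k,v in m.items()})
u=cv2.resize(p[60:310,170:490],None,fx=2.5,fy=2.4,interpolation=cv2.INTER_CUBIC)
cv2.imwrite("pics/w2.png",u[:,:,::-1]);print(get_clock(),np.round(get_joints(),2))
```

```text
5.1833 [-0.39  0.7   1.13  1.93 -0.75  1.02 -0.68]
```

View pics/w2.png

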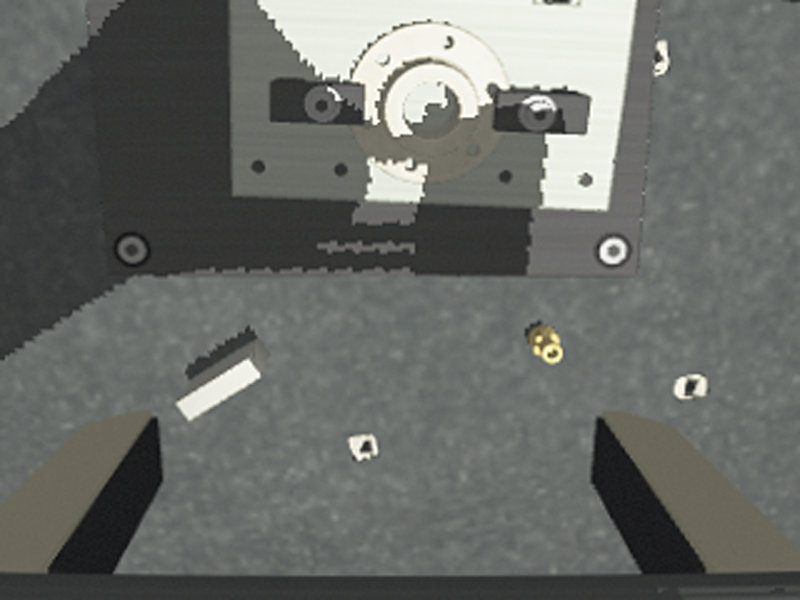

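The near side is clear here, but the crop cut off the far part. I'll view the upper part of the same picture.

Run:
```python
from h import *
p=np.load("w2.npz")["p"]
u=cv2.resize(p[0:200,190:456],None,fx=3,fy=3,interpolation=cv2.INTER_CUBIC)
cv2.imwrite("pics/w2b.png",u[:,:,::-1])
```

```text
(no output)
```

View pics/w2b.png

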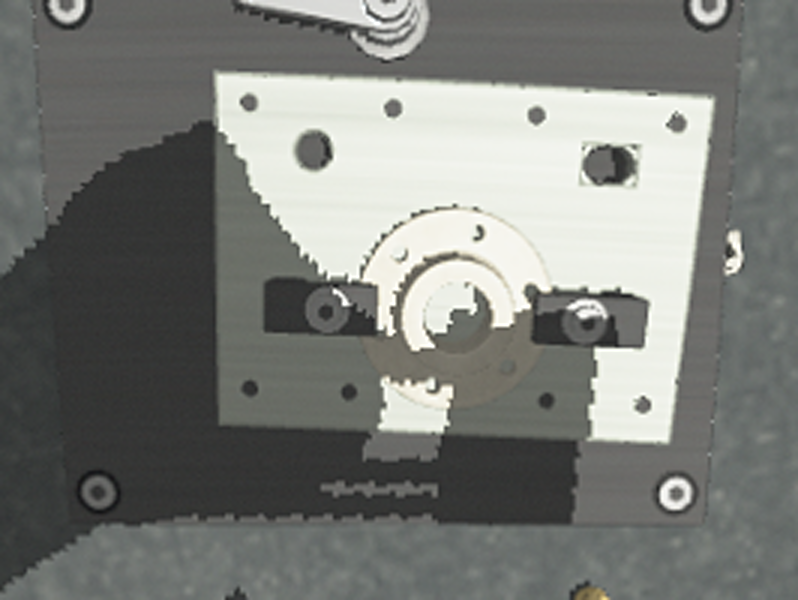

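The four subplate screws show at crop pixels (67,5), (708,6), (98,492) and (676,493). The plate's corners are at (215,72), (713,97), (670,442) and (219,426), the hole at (314,150) and the slot at (609,165). I'll cast rays from these.

Run:
```python
from h import *
w=np.load("w2.npz")
f=lambda a:np.array(a)/3+[190,0]
s=ray(w,f([(67,5),(708,6),(98,492),(676,493)]),.012)[:,:2]
c=s.mean(0); v=(s[0]-s[1])+(s[2]-s[3]); u=(s[0]-s[2])+(s[1]-s[3])
thy=np.arctan2(-v[0],v[1]); thx=np.arctan2(u[1],u[0]); print("sub c",c,thy,thx,"spans",np.linalg.norm(v)/2,np.linalg.norm(u)/2)
th=(thy+thx)/2
A=np.array([[np.cos(th),np.sin(th)],[-np.sin(th),np.cos(th)]])
S=lambda P:((A@(np.atleast_2d(P)[:,:2]-c).T).T*1000).round(1)
print("screws",S(s).tolist())
far=ray(w,f([(215,72),(713,97)]),.0335);near=ray(w,f([(219,426),(670,442)]),.024)
print("corners FL FR NL NR",S(far).tolist(),S(near).tolist())
print("hole slot",S(ray(w,f([(314,150),(609,165)]),.0315)).tolist())
pc=np.r_[far,near].mean(0); print("plate centre top",S(pc), "yaw",[np.arctan2(*(a[0]-a[1])[::-1])-np.pi/2-th for a in(far,near)])
# bystanders from top
m=camera_model("top")
print("loupe ring gauge brass pivot",S(np.r_[ray(m,[(394,209)],.03),ray(m,[(376,161)],.018),ray(m,[(284,259)],.03),ray(m,[(341,267)],.023),ray(m,[(328,184),(316,177)],.04)]).tolist())
np.savez("sub.npz",c=c,th=th)
# depth check
for q in[(250,102),(676,122),(250,388),(642,404),(150,40),(380,472)]:
    uu=(np.array(q)/3+[190,0]).astype(int); z=w["d"][uu[1],uu[0]]
    n=np.array([(uu[0]-w["cx"])/w["fx"],(uu[1]-w["cy"])/w["fy"],1])*z; X=w["R"].T@(n-w["t"]); print(q,X.round(4))
```

```text
sub c [ 0.55815442 -0.18083554] -0.2016360604727594 -0.20171317260685237 spans 0.18860032149970976 0.14583682330120823
screws [[72.9, 94.2], [72.9, -94.2], [-72.9, 94.4], [-72.9, -94.4]]
corners FL FR NL NR [[49.3, 47.5], [43.7, -91.0]] [[-50.1, 51.7], [-54.6, -87.8]]
hole slot [[28.9, 20.5], [25.3, -63.0]]Traceback (most recent call last):
  File "<stdin>", line 14, in <module>
TypeError: return arrays must be of ArrayType
```

```bash
cat >> h.py <<'E'
try:
    _s=np.load("sub.npz");c=_s["c"];th=float(_s["th"])
except OSError: c=np.array([.55815442,-.18083554]);th=-0.2016745;np.savez("sub.npz",c=c,th=th)
A=np.array([[np.cos(th),np.sin(th)],[-np.sin(th),np.cos(th)]])
S=lambda P:((np.atleast_2d(P)[:,:2]-c)@A.T*1000).round(1)
W=lambda x,y,z:np.array([*(c+A.T@np.array([x,y])/1000),z/1000])
E
python3 - <<'E'
from h import *
m=camera_model("top")
print("loupe ring gauge brass pivot stud",*[S(ray(m,[u],z))[0].tolist() for u,z in[((394,209),.03),((376,161),.018),((284,259),.03),((341,267),.023),((328,184),.038),((316,177),.049)]])
w=np.load("w1.npz")
print("w1: loupe ring",S(ray(w,[(168,268)],.03)),S(ray(w,[(238,350)],.018)))
for a in(-102,-108,-78):
    for z in(17,60):
        j=planner.solve_ik(W(-2,a,z),quat(th+np.pi/2)); print(a,z,None if j is None else np.round(j,2))
for z in(17,60): print(planner.solve_ik(W(-65,0,z),quat(th)))
E
```

```text
loupe ring gauge brass pivot stud [41.2, -158.9] [144.0, -97.2] [-124.0, 59.0] [-113.0, -69.9] [62.8, 0.0] [70.7, 29.7]
w1: loupe ring [[  31.7 -156.1]] [[143.  -94.7]]
-102 17 [ 0.15  0.85  0.5   1.75 -0.6   0.7   0.78]
-102 60 [ 0.13  0.79  0.54  1.73 -0.55  0.77  0.74]
-108 17 [ 0.16  0.85  0.5   1.75 -0.6   0.7   0.78]
-108 60 [ 0.14  0.79  0.54  1.73 -0.55  0.78  0.74]
-78 17 [ 0.11  0.85  0.5   1.77 -0.61  0.68  0.75]
-78 60 [ 0.09  0.79  0.54  1.75 -0.56  0.76  0.71]
[-0.23387468  0.90299353  0.87155902  1.99507634 -1.03558663  0.7734693
 -0.49284455]
[-0.27628224  0.85010998  0.95038358  1.9730578  -0.95103588  0.84957995
 -0.55642393]
```

Run:
```python
from h import *
q=quat(th+np.pi/2)
ctrl.set_gripper(.05)
ctrl.goto(W(-2,-108,70),q)
ctrl.line_to(W(-2,-108,17),speed=.08)
print("down",get_clock(),get_wrist_force())
hit=ctrl.line_to(W(-2,-84,17),speed=.03,threshold=25)
print(hit,S(get_tcp_pos()),get_wrist_force())
for y in(-82,-80,-78.5):
    hit=ctrl.line_to(W(-2,y,17),speed=.02,threshold=25)
    print(hit,S(get_tcp_pos()),(A@np.array(get_wrist_force())[:2]).round(2),np.round(get_torque(),2))
m=camera_model("wrist");p,d=read_camera("wrist")
np.savez("w3.npz",p=p,d=d,**{k:np.array(v) for k,v in m.items()})
u=cv2.resize(p[0:260,120:520],None,fx=2,fy=2,interpolation=cv2.INTER_CUBIC)
cv2.imwrite("pics/w3.png",u[:,:,::-1]);print(get_clock())
```

```text
down 8.1333 [-0.7289778   0.75139687 -0.17856263]
False [[ -2.  -84.4]] [-0.97545276 -2.93128565  1.54695134]
False [[ -2.  -82.4]] [ 0.21 -4.3 ] [-0.94  0.39  0.07]
False [[ -2.  -80.1]] [ 0.06 -4.06] [-0.95  0.43  0.09]
False [[ -2.  -78.6]] [ 0.21 -4.53] [-0.99  0.46  0.12]
9.8833
```

View pics/w3.png

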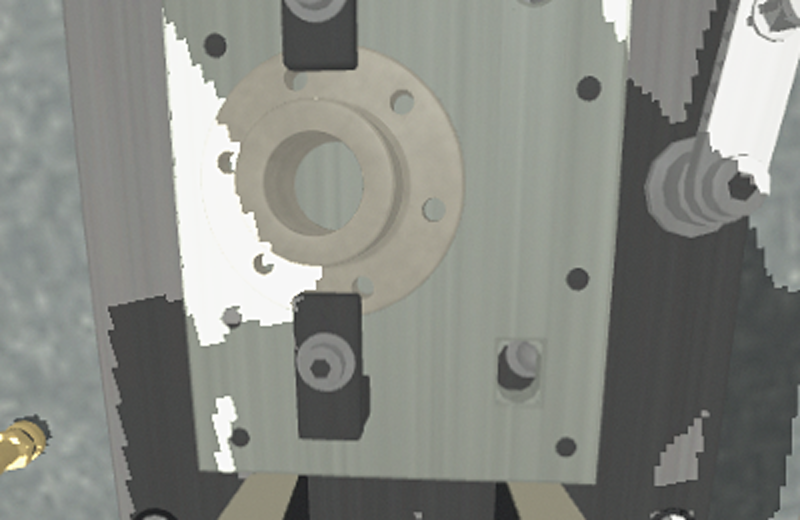

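The right pin's nose shows in the slot at about (527,357), and the slot rim runs from about (498,339) to (542,403). I'll compute the remaining offset from these.

Run:
```python
from h import *
w=np.load("w3.npz")
f=lambda a:np.array(a)/2+[120,0]
print("pin tip z20 (true 30,-42):",S(ray(w,f([(525,357)]),.02)))
print("slot rim z31:",S(ray(w,f([(498,339),(542,403),(519,371)]),.031)))
print("near/far corners R:",S(ray(w,f([(198,470)]),.024)),S(ray(w,f([(597,484)]),.033)))
print("edges near pts",S(ray(w,f([(185,320),(198,470)]),.024)),"far pts",S(ray(w,f([(628,90),(597,484)]),.033)))
x,y,z,r=[],[],[],[]
d=w["d"];vv,uu=np.mgrid[0:200:2,220:420:2];D=d[vv,uu]
n=np.stack([(uu-w["cx"])/w["fx"]*D,(vv-w["cy"])/w["fy"]*D,D],-1).reshape(-1,3)
X=(n-w["t"])@w["R"];s=S(X);ok=(D.ravel()>0)&(abs(s[:,0])<47)&(s[:,1]<30)&(s[:,1]>-60)&(X[:,2]<.036)&(X[:,2]>.02)
a=np.linalg.lstsq(np.c_[s[ok],np.ones(ok.sum())],X[ok,2]*1000,rcond=None)[0];print("plane z",a,ok.sum())
```

```text
pin tip z20 (true 30,-42): [[ 28.  -41.4]]
slot rim z31: [[ 19.5 -34.6]
 [ 30.6 -50. ]
 [ 24.7 -42.2]]
near/far corners R: [[-54.8 -70.1]] [[ 44.8 -70. ]]
edges near pts [[-54.8 -31.3]
 [-54.8 -70.1]] far pts [[ 44.8  19.3]
 [ 44.8 -70. ]]
plane z [3.84887782e-02 2.52312468e-02 3.07585163e+01] 6235
```

```bash
cat >> h.py <<'E'
def tilt(w,lim=30):
    d=w["d"];vv,uu=np.mgrid[0:400:2,0:640:2];D=d[vv,uu]
    n=np.stack([(uu-w["cx"])/w["fx"]*D,(vv-w["cy"])/w["fy"]*D,D],-1).reshape(-1,3)
    X=(n-np.array(w["t"]))@np.array(w["R"]);s=S(X);ok=(D.ravel()>0)&(abs(s[:,0])<45)&(abs(s[:,1])<62)&(X[:,2]<.037)&(X[:,2]>.019)
    a=np.linalg.lstsq(np.c_[s[ok],np.ones(ok.sum())],X[ok,2]*1000,rcond=None)[0];return a.round(4),ok.sum()
def snap(name):
    m={k:np.array(v) for k,v in camera_model("wrist").items()};p,d=read_camera("wrist");np.savez(name,p=p,d=d,**m);return dict(m,p=p,d=d)
E
python3 - <<'E'
from h import *
ctrl.line_to(W(-2,-90,17),speed=.08)
ctrl.line_to(W(-2,-95,80),speed=.15)
ctrl.goto(W(-74,0,80),quat(th))
ctrl.set_gripper(.08)
ctrl.line_to(W(-74,0,16),speed=.08)
f0=np.array(get_wrist_force());print("down",get_clock(),f0.round(2))
ctrl.line_to(W(-62,0,16),speed=.05,threshold=25)
for x in(-61,-60,-59,-58,-57.3):
    hit=ctrl.line_to(W(x,0,16),speed=.02,threshold=15)
    print(hit,S(get_tcp_pos()),(A@(np.array(get_wrist_force())-f0)[:2]).round(2),np.round(get_wrist_force()[2]-f0[2],2))
    if hit: break
w=snap("w4.npz");print(tilt(w),get_clock())
cv2.imwrite("pics/w4.png",cv2.resize(w["p"][0:260,120:520],None,fx=2,fy=2)[:,:,::-1])
E
```

```text
down 13.5667 [ 1.02 -1.26  0.48]
False [[-60.9   0. ]] [-1.58  0.96] -0.62
False [[-60.   0.]] [-2.07  0.92] 0.19
False [[-58.9  -0. ]] [-0.64  0.64] -0.48
False [[-58.7   0. ]] [-2.7   0.96] 0.89
False [[-58.6   0. ]] [-5.48  1.77] 2.7
(array([-2.49000e-02,  1.30000e-03,  2.59328e+01]), np.int64(11027)) 15.2583
```

View pics/w4.png

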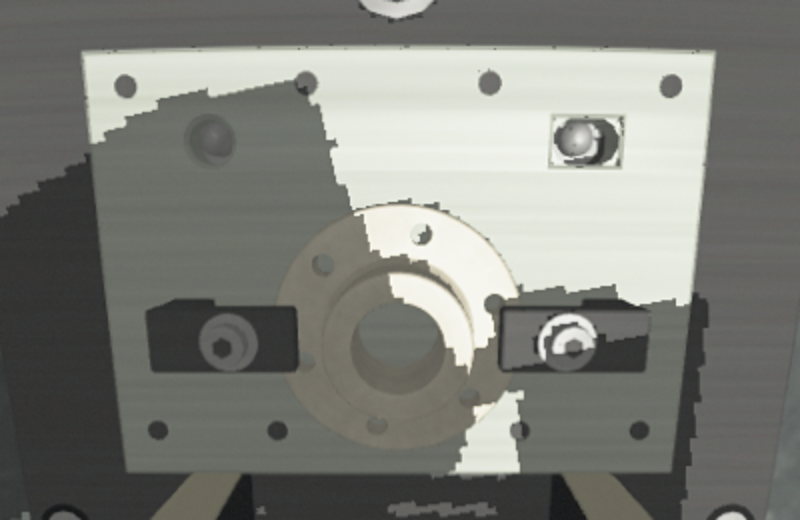

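Both pins now show inside their openings, the left at (212,138) and the right at (577,138). The push force rises at x = -58.6, so the plate looks seated. Next I'll back off and check its height against the subplate with clean depth patches.

Run:
```python
from h import *
ctrl.line_to(W(-68,0,16),speed=.05)
ctrl.line_to(W(-72,0,75),speed=.15)
w=snap("w5.npz")
def zat(x,y,z,r=3):
    u=proj(w,W(x,y,z))[0].round().astype(int)
    D=w["d"][u[1]-r:u[1]+r+1,u[0]-r:u[0]+r+1];vv,uu=np.mgrid[u[1]-r:u[1]+r+1,u[0]-r:u[0]+r+1]
    n=np.stack([(uu-w["cx"])/w["fx"]*D,(vv-w["cy"])/w["fy"]*D,D],-1).reshape(-1,3)
    return round(float(np.median(((n-w["t"])@w["R"])[:,2])*1000),1),u.tolist()
print("plate far L,M,R",*[zat(38,y,24) for y in(58,-8,8,-58)],"near",*[zat(-46,y,24) for y in(58,0,-58)])
print("sub far",*[zat(60,y,12) for y in(60,-60)],"near",*[zat(-65,y,12) for y in(60,-60)],"sides",zat(0,90,12),zat(0,-90,12))
print(get_clock())
u=cv2.resize(w["p"][0:250,170:470],None,fx=2.6,fy=2.4,interpolation=cv2.INTER_CUBIC);cv2.imwrite("pics/w5.png",u[:,:,::-1])
```

```text
plate far L,M,R (25.0, [224, 41]) (25.1, [333, 40]) (24.8, [306, 40]) (25.1, [416, 41]) near (24.7, [232, 177]) (24.5, [320, 177]) (24.5, [407, 177])
sub far (13.4, [224, 7]) (13.0, [416, 7]) near (12.5, [236, 199]) (12.4, [404, 199]) sides (13.0, [185, 106]) (12.7, [455, 106])
16.2167
```

View pics/w5.png

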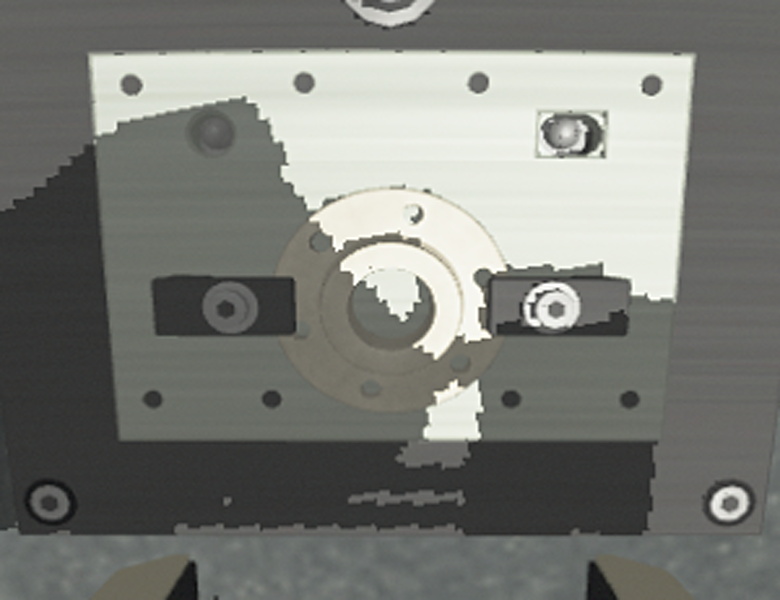

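The plate lies 12 mm above the subplate at all seven points, so it is flat and located. Now the strap: I'll check its angle, then sweep the stud round with closed fingers, turning the gripper along the arc.

Run:
```python
from h import *
w3=np.load("w3.npz");f=lambda a:np.array(a)/2+[120,0]
print("pivot,stud w3",S(ray(w3,f([(741,187)]),.038)),S(ray(w3,f([(780,8)]),.049)))
a0=-0.26
def pose(a,gap):
    P=np.array([68-36*np.sin(a),36*np.cos(a)]);t=np.array([-np.cos(a),-np.sin(a)])
    return P-t*(23+gap)
go=lambda a,gap,z:W(*pose(a,gap),z)
Q=lambda a:quat(th+a+np.pi/2)
ctrl.line_to(W(-72,0,100),speed=.15); ctrl.set_gripper(0)
ctrl.goto(go(a0,14,100),Q(a0))
print(get_clock(),np.round(get_joints(),2),"w",get_width())
ctrl.line_to(go(a0,14,60),speed=.12)
w=snap("w6.npz");cv2.imwrite("pics/w6.png",w["p"][:,:,::-1])
```

```text
pivot,stud w3 [[69.  -0.2]] [[67.7 32.3]]
18.625 [-0.09  0.88  0.64  1.41 -0.57  1.04  0.2 ] w 0.0005961223874016557
```

View pics/w6.png

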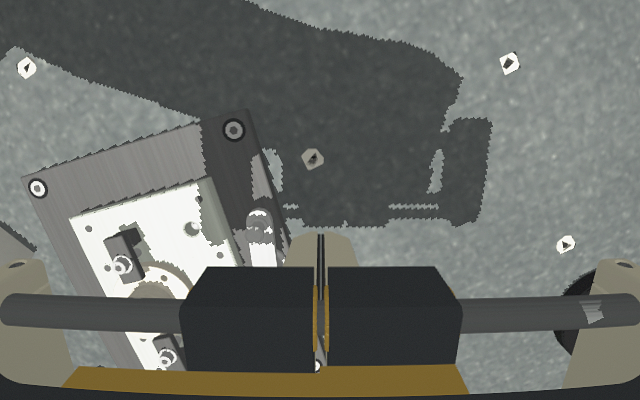

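The stud head shows at about (258,217), left of the closed fingertips at (292–350,235), so the fingers are on its far side as intended. Now the sweep.

Run:
```python
from h import *
w=np.load("w6.npz");s=S(ray(w,[(258,217)],.049))[0];print("stud",s,"angle",np.arctan2(-(s[0]-68),s[1]))
a0=-0.26
def pose(a,gap):
    P=np.array([68-36*np.sin(a),36*np.cos(a)]);t=np.array([-np.cos(a),-np.sin(a)])
    return P-t*(23+gap)
go=lambda a,gap,z:W(*pose(a,gap),z)
Q=lambda a:quat(th+a+np.pi/2)
ctrl.line_to(go(a0,14,36),speed=.08)
f0=np.array(get_wrist_force());print(get_clock(),f0.round(2))
F=lambda:(A@(np.array(get_wrist_force())-f0)[:2]).round(1)
hit=ctrl.line_to(go(a0,1,36),speed=.05,threshold=10);print(hit,S(get_tcp_pos()),F())
for a in np.linspace(a0,1.57,11)[1:]:
    hit=ctrl.line_to(go(a,0,36),speed=.05,ori=Q(a),threshold=12)
    print(round(a,2),hit,S(get_tcp_pos()),F())
    if hit: break
else:
    for g in(-1.5,-3,-4.5,-6):
        hit=ctrl.line_to(go(1.57,g,36),speed=.02,threshold=6);print(g,hit,S(get_tcp_pos()),F())
        if hit or np.linalg.norm(F())>6: break
print(get_clock())
```

```text
stud [81.2 45.7] angle -0.2811873206293348
19.6083 [-0.    0.28 -0.79]
False [[100.5  28.8]] [ 0.3 -0.4]
-0.08 False [[94.1 34.1]] [ 0.4 -0.2]
0.11 False [[87.9 38. ]] [ 2.7 -1.3]
0.29 False [[80.2 40.7]] [ 1.7 -0.2]
0.47 False [[72.1 42.3]] [ 0.8 -0.5]
0.66 False [[64.1 42.6]] [ 0.9 -0.2]
0.84 False [[56.3 41.3]] [ 0.6 -0.5]
1.02 False [[49.1 38.5]] [0.5 0.4]
1.2 False [[42.4 34.4]] [-0.1  0. ]
1.39 False [[36.6 29.1]] [ 0.2 -0.9]
1.57 False [[31.8 22.9]] [ 0.5 -0.1]
-1.5 False [[31.7 21.9]] [-0.7  0.5]
-3 False [[31.6 21. ]] [-0.9  1.7]
-4.5 False [[31.6 20.8]] [-0.9  4.8]
-6 False [[31.6 20.7]] [-1.6  6.3]
24.35
```

Force builds against the stop at y ≈ 20.7. I'll back off, clear the area and look.

Run:
```python
from h import *
ctrl.line_to(W(32,27,36),speed=.05)
ctrl.line_to(W(32,27,120),speed=.15)
ctrl.goto(W(-90,0,150),quat(th))
w=snap("w7.npz");cv2.imwrite("pics/w7.png",cv2.resize(w["p"][0:260,120:520],None,fx=2,fy=2)[:,:,::-1]);print(get_clock())
```

```text
27.5167
```

View pics/w7.png

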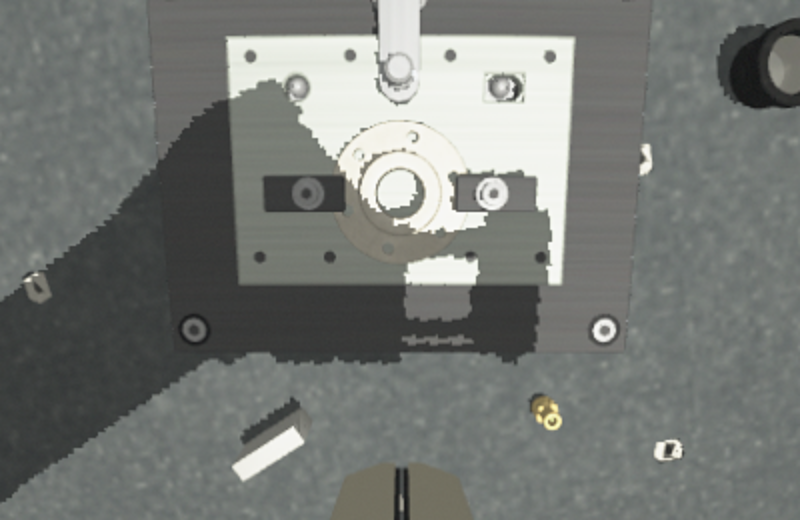

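The strap points straight over the plate's far edge, with its stud at (399,67). Both pins sit in the hole (297,87) and the slot (502,87), and the gauge block, brass fitting and loupe look undisturbed. Handing in.

```bash
python3 -c "
from bench import *
print(ctrl.job_done(),get_clock())"
```

```text
the job is handed in; nothing more can be done
the job is handed in; nothing more can be done
```

The fixture plate is down over both pins and lies flat, the swing strap is against its stop over the plate's far edge, and the job was handed in at about 28 s of robot time; I have not seen the verdict.

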